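# Clip the holder insert into the microscope stage

### The arm

A 6-joint arm with a two-finger parallel gripper is mounted at the origin on the work surface. World frame = base frame: x ahead of the robot, y to its left, z up, the work surface at z = 0. Lengths are in m, angles in rad, forces in N, time in s.
With the tool pointing down it reaches from about 0.4 to 0.825 m from the base axis. Payload 7 kg.
Tool frame: the origin (TCP) lies at the centre of the arm's flange, where the gripper is bolted on; the fingertips stand 178 mm ahead of it and the grasp point (between the pads) lies arm.tcp_to_grasp ahead of it (arm.tcp_to_grasp is the distance from the TCP to the grasp point, in m); z points along the fingers, y is the direction in which the jaws open and shut (so a half turn about z gives the same grasp; the last joint's range is limited). The gripper opens to 88 mm and grips with 3 to 60 N. Pads are 19 mm wide; open, the fingers measure 130 mm over their backs; the gripper's body (78 mm by 193 mm) begins 47 mm behind the grasp point.
Start: joints at [-0.998, 0.359, 0.012, 0, -1.224, -0.288], TCP at [0.19, -0.648, 0.405] pointing down, gripper open.
Joint ranges: [-3.07, 3.07], [-1.43, 2.12], [-1.02, 1.25], [-3.03, 1.67], [-3.05, -0], [-3.03, 3.03]. Speed limits (rad/s): [2.39, 2.39, 3.01, 3.14, 3.14, 3.14].

### API

Orientations are given as [roll, pitch, yaw] about the fixed x, y, z axes, in that order (R = Rz(yaw) Ry(pitch) Rx(roll)).
In Python, from station import arm gives the robot as it stands.
- The arm moves only by the tool move_arm, never from a script. Its argument "deltas" is a list of rows, each a list of 6 numbers: the shift along the world's x, y, z in mm, then the turn, a rotation vector about the world's x, y, z in degrees. In form: [[tx, ty, tz, ax, ay, az], ...]. A call has exactly 5 rows; each row shifts and turns the commanded pose from where the row before left it; what a row does not reach is not made up. A row lasts 1/12 s, in which the tool goes at most 41.7 mm and 7.16 degrees, less where a joint would pass 70% of its speed; a pose out of reach is approached as far as the arm can. A call with a gripper value outside its range is refused whole. "claw" is the closure in counts, from 0 (fully open) to 255 (shut), set as the call begins (left out, the last holds). The fingers move at their own pace and stop on an object; "squeeze" is the grip in N (left out, the last holds). Time passes only in rows, so rows that do not move let the fingers close, or fill a call up. It gives the time, the measured TCP pose, the force and the opening at its end, in the units of the state.
- arm.get_state(): the state, without advancing time (a new reading comes with each control period).
- arm.grab_frame(name): name is "scene" or "side" or "wrist"; returns the picture (384x512x3 uint8, red, green, blue); there is no depth.
- arm.calibration(name): a dict with "intrinsics" (3x3 intrinsics, pixels), "k1" (the pictures are not rectified: a ray, as slopes to the right and down, at radius r is drawn at 1 + k1 r^2 times it, then the intrinsics apply), "T" (4x4, takes a point from camera to world coordinates); the wrist camera has in their place "mount" (4x4, takes a point from camera to tool coordinates, whose origin is the TCP and whose axes are the flange's). Camera axes: x right, y up, looking along -z (the intrinsics and any distortion apply to the point x, -y, -z); pixel columns grow to the right and rows downward; lengths in m; the calibration is good to about 2 mm. A picture is of the moment at which its call begins: read the wrist's pose just before it. calibration takes no time and is no camera call.
- arm.job_done(): hands the job in, once; it reports no verdict.
Trained networks look in the newest picture that a camera, given by its name, has taken for a name from the list of things; names that differ only in an ending like _2 or _b are one class to them, and where a whole thing is asked for, a point or a joint stands for the part that bears it (a point fixed in the world has none). Each returns a list of dicts, best first, with "score" (0 to 1); they miss things now and then, are a little off and sometimes report something else, mostly with a low value. They report only what shows in the picture. A call takes as long as a camera call. They do not tell look-alikes from the thing itself.
- arm.spot_in(thing, camera): "xy" ([column, row] in pixels, amid what is visible of it).
- arm.masks_of(thing, camera): "pixels" (384x512 bool, what is visible of it) and "xy" ([column, row] in pixels, amid what is visible of it).
- arm.spot_point(thing, camera): "xy" ([column, row] in pixels: a listed point, or the origin of a listed thing).
The state is a dict: "t": time; "q": joint angles; "qd": joint speeds; "joint_efforts": joint torques, N m; "eef_pos": TCP position; "ee_rot": TCP orientation; "force": force on the tool from outside, world axes, zero at the start; "moment": the same for the moment, N m; "width": finger opening in m.
Only numpy, scipy, OpenCV 4.12 (cv2) and the standard library are available. Lean on these libraries where they do the work, as an engineer would, in place of code of your own. Each camera call takes 0.05 s, during which the arm holds its last target. There are 200 camera calls.

### The job

Pick up the aluminium holder insert by its upright rib and fit it into the black microscope stage: slip one short edge under the fixed lip until it meets the stop, then swing the insert down flat and press its other edge until the sprung catch snaps over it. Be gentle with the stage, which must never feel a hard push or knock (over 25 N is too much), leave everything else on the bench where it is, and finish with the insert locked flat in the recess and released.

Things in the scene. Friction and masses are not known exactly. Their poses are not given: they have to be found in the camera images.
- insert: loose aluminium plate 120 (own x) x 90 (y) x 6 mm, 0.19-0.34 kg, flat on the bench; grip rib across its middle 14 mm thick (x), 60 long (y), rib top 42 mm above the plate's underside; two flush round windows. Origin: centre of the underside, z up. Same end for end: either 90 mm edge may go under the lip
- edge_a (a point): middle of the insert's short edge at its own x = -60 mm, on the underside
- edge_b (a point): middle of the insert's short edge at its own x = +60 mm, on the underside
- stage: fixed black stage unit, base 240 x 170 x 16 mm; origin on the bench under its centre, z up, own -x towards the lip, +x towards the catch. On it a carriage with the recess, lip and catch is clamped (holds to 90 N) up to 16 mm either way along the stage's x; this offset c is NOT reported: feel or see it. Over 25 N on the stage is too much
- catch (a joint): travel of the sprung catch roller to the stage's +x, m: 0 at rest, at most 0.008; spring 3 N + 0.5 N per mm. With the insert against the stop it overhangs the far edge by 2 mm: the edge first lies on the roller, gives way to about 4-10 N pushed down near that edge, drops to the floor, and the roller springs back over it (1 mm play)
- objective: bystander: brass microscope objective lens standing upright, 32 mm across, 50 mm high; origin under its centre
- eyepiece: bystander: black eyepiece standing upright, 36 mm across, 52 mm high; origin under its centre
- oil: bystander: small amber bottle with black cap, 28 mm across, 60 mm high; origin under its centre
- slidebox: bystander: closed grey plastic slide box, 85 x 100 x 32 mm; origin under its centre
- dish: bystander: shallow white plastic dish, 60 mm across, 14 mm high; origin under its centre
- driver: bystander: screwdriver lying on the bench, 150 mm long
- recess (a point): point fixed to the stage: centre of the recess floor if c = 0, 40 mm above the bench. Stage frame: vertical end stop at x = c - 61 mm, side rails at y = +-48 mm, 6 mm high, far rails at x = c + 61 mm (beside the catch, 23 to 57 mm off the middle), 16.5 mm high. The 120 mm insert only goes in tilted, lip edge down, far edge up
- lip (a point): point fixed to the stage: middle of the lower edge of the rigid lip if c = 0; really at x = c - 51 mm. The lip roofs the recess from there back to the stop, full width, underside 11 mm above the recess floor, 5 mm thick. An insert against the stop fits under it at tilts up to about 20 degrees
- roller (a point): point fixed to the stage: axis of the catch's nose at rest if c = 0; really at x = c + 62 mm, y = 0, 11 mm above the recess floor. The nose is a smooth steel roller 10 mm in diameter, 30 mm long along y
There are look-alikes about, which are no part of the job. Leave any pink or purple look-alike of the insert alone.

How it is judged:
By the outcome, as a careful person would: the job done as asked, in the order asked, and still so for the second after the job is handed in, with the robot touching nothing.
It also fails if it takes over 64 s, if anything falls off the work surface, if the arm or the gripper's body presses on something with over 40 N, if the wrist force passes 120 N, or if a joint passes its speed limit or range.

## Working session

There is one attempt and no reset: what is moved stays moved. The work goes in short steps, Python scripts to look and compute and a tool call to move; the robot and the scene stay as the last step left them, time stands still between calls to the robot, and variables do not carry over. Pictures are saved under pics/ and viewed, about 8 in all and at most 12, crops included, and the job is handed in when it is done.

Besides the shell and the picture viewer there is one more tool, called after "Request:" by a JSON object that holds its "api" and its "payload". move_arm: Moves the arm, as the interface text tells. Its arguments: {"type":"object","properties":{"deltas":{"type":"array","items":{"type":"array","items":{"type":"number"}}},"claw":{"type":"number"},"squeeze":{"type":"number"}},"required":["deltas"]}

```bash
mkdir -p pics; ls; cat > h.py <<'E'
import numpy as np, cv2
from station import arm
from scipy.spatial.transform import Rotation as R
def tcpT(s=None):
    s=s or arm.get_state(); T=np.eye(4); T[:3,:3]=R.from_euler('xyz',s['ee_rot']).as_matrix(); T[:3,3]=s['eef_pos']; return T
def camT(n,tcp=None):
    c=arm.calibration(n)
    return c, (np.array(c['T']) if 'T' in c else (tcpT() if tcp is None else tcp)@np.array(c['mount']))
def ray(n,px,tcp=None):
    c,T=camT(n,tcp); K=np.array(c['intrinsics'])
    u=cv2.undistortPoints(np.array([[px]],float),K,np.array([c['k1'],0,0,0.]))[0,0]
    return T[:3,3], T[:3,:3]@np.array([u[0],-u[1],-1])
def onz(n,px,z,tcp=None):
    o,d=ray(n,px,tcp); return o+d*(z-o[2])/d[2]
def proj(n,P,tcp=None):
    c,T=camT(n,tcp); K=np.array(c['intrinsics']); p=(np.linalg.inv(T)@np.c_[np.atleast_2d(P),np.ones(len(np.atleast_2d(P)))].T)[:3]
    x=p[0]/-p[2]; y=-p[1]/-p[2]; f=1+c['k1']*(x*x+y*y)
    return np.c_[K[0,0]*x*f+K[0,2],K[1,1]*y*f+K[1,2]]
def shot(n,f):
    im=arm.grab_frame(n); cv2.imwrite('pics/'+f,im[:,:,::-1]); return im
E
python3 - <<'E'
from h import *
print(arm.get_state(), arm.tcp_to_grasp)
shot('scene','a.png'); shot('side','b.png')
for n in ('scene','side'):
    print(n, camT(n)[1].round(3).tolist())
    for t,z in (('insert',0),('edge_a',0),('edge_b',0),('stage',0),('recess',.04),('lip',.051),('roller',.051),('objective',0),('eyepiece',0),('oil',0),('slidebox',0),('dish',0)):
        for r in arm.spot_point(t,n)[:3]: print(t,round(r['score'],2),np.round(r['xy'],1),onz(n,r['xy'],z).round(4))
import cv2
a=cv2.imread('pics/a.png');b=cv2.imread('pics/b.png')
cv2.imwrite('pics/ab.png',cv2.resize(np.hstack([a,b]),(800,300)))
E
```

```text
pics
{'t': 0.0, 'q': array([-9.97888703e-01,  3.59355908e-01,  1.10533760e-02, -3.66335373e-04,
       -1.22410971e+00, -2.88094964e-01]), 'qd': array([-9.15125874e-05, -3.97968983e-04,  4.91670106e-04,  3.53653626e-04,
        8.14321496e-04,  7.47059850e-04]), 'joint_efforts': array([ 1.24765243e-04, -5.82720459e+01,  2.93067491e+01,  6.99736297e+00,
        6.94264789e-03, -1.13018880e-04]), 'eef_pos': array([ 0.18959679, -0.6476095 ,  0.40373718]), 'ee_rot': array([ 3.13994548e+00, -1.28982849e-04, -2.85690464e+00]), 'force': array([-0.43677978, -0.82805153, -0.68643272]), 'moment': array([ 0.02335512, -0.02679163,  0.02533559]), 'width': 0.08766652899835271} 0.1593
scene [[0.587, -0.605, 0.538, 1.074], [0.81, 0.434, -0.395, -0.435], [0.005, 0.667, 0.745, 0.803], [0.0, 0.0, 0.0, 1.0]]
insert 0.83 [153.8 295.7] [ 0.6065 -0.3418  0.    ]
insert 0.82 [166.8 179.5] [ 0.34   -0.1686  0.    ]
insert 0.74 [193.7 227.9] [ 0.5073 -0.1909  0.    ]
edge_a 0.95 [141.4 186.6] [ 0.3249 -0.2302  0.    ]
edge_a 0.87 [ 73.5 258.5] [ 0.4283 -0.44    0.    ]
edge_a 0.86 [125.  227.2] [ 0.4155 -0.31
[... 1257 characters left out ...]

edge_b 0.85 [247.8 199.3] [ 0.5741 -0.1768  0.    ]
edge_b 0.85 [346.4 185.8] [ 0.3232 -0.2314  0.    ]
stage 0.61 [254.5 335.3] [0.5507 0.199  0.    ]
recess 0.78 [253.  319.5] [0.5524 0.1955 0.04  ]
lip 0.58 [285.2 310. ] [0.4995 0.1848 0.051 ]
roller 0.64 [217.2 320.5] [0.6096 0.2052 0.051 ]
roller 0.33 [289.  313.4] [0.4936 0.1914 0.051 ]
objective 0.69 [318.6 248. ] [ 0.419  -0.0086  0.    ]
eyepiece 0.66 [237.4 247.4] [ 0.5909 -0.0106  0.    ]
oil 0.74 [275.1 251.8] [0.5111 0.0024 0.    ]
oil 0.72 [253.9 320.7] [ 0.5523  0.1702 -0.    ]
slidebox 0.62 [149.8 271.5] [0.7628 0.0567 0.    ]
dish 0.66 [167.1 216.2] [ 0.7614 -0.1136  0.    ]
dish 0.36 [254.1 322.3] [ 0.5518  0.1734 -0.    ]
```

View pics/ab.png

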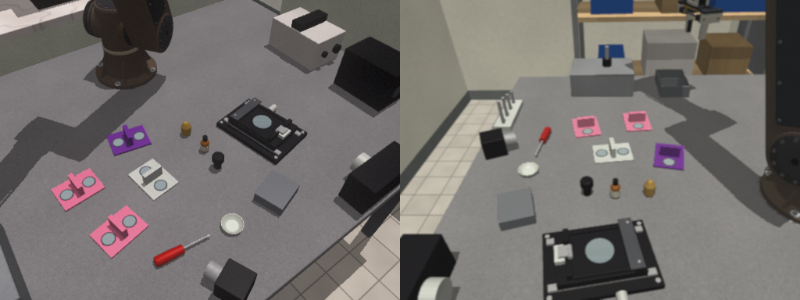

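View pics/a.png

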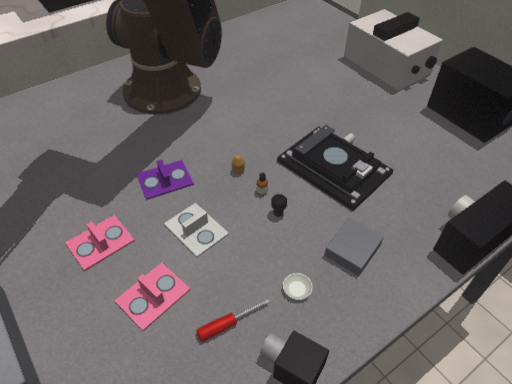

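The silver insert is at about (196,229) in the scene picture, which is world (0.51,-0.19), with its long axis near world x. The stage is at (335,160), lip towards -x. The pink and purple look-alikes are left of the insert and behind it. I'll move above the insert next.

Request:
{"api": "move_arm", "payload": {"deltas": [[21,30,0,0,0,5],[21,30,0,0,0,5],[21,30,0,0,0,5],[21,30,0,0,0,5],[21,30,0,0,0,5]]}}

```text
t: 1.72
eef_pos: [0.2952, -0.4964, 0.4047]
ee_rot: [-3.141, -0.0, -2.417]
force: [1.6, -0.5, -0.3]
width: 0.0876
```

Request:
{"api": "move_arm", "payload": {"deltas": [[21,30,0,0,0,5],[21,30,0,0,0,5],[21,30,0,0,0,5],[21,30,0,0,0,5],[21,30,0,0,0,5]]}}

```text
t: 2.13
eef_pos: [0.4002, -0.3462, 0.405]
ee_rot: [-3.141, -0.0, -1.98]
force: [0.3, -0.5, 0.9]
width: 0.0878
```

Request:
{"api": "move_arm", "payload": {"deltas": [[21,30,0,0,0,5],[21,30,0,0,0,5],[21,30,0,0,0,5],[21,30,0,0,0,5],[0,0,0,0,0,0]]}}

```text
t: 2.55
eef_pos: [0.4865, -0.224, 0.4049]
ee_rot: [-3.14, 0.0, -1.626]
force: [0.5, -0.8, 0.2]
width: 0.0875
```

```bash
cat >> h.py <<'E'
def st():
    s=arm.get_state(); T=tcpT(s); g=T[:3,3]+T[:3,2]*arm.tcp_to_grasp
    print('t',round(s['t'],2),'tcp',np.round(s['eef_pos'],4),'rpy',np.degrees(s['ee_rot']).round(2),'grasp',g.round(4),'F',np.round(s['force'],1),'M',np.round(s['moment'],2),'w',round(s['width'],4),'q',np.round(s['q'],2)); return T
E
python3 - <<'E'
from h import *
T=st(); print(np.round(arm.calibration('wrist')['mount'],3).tolist())
shot('wrist','c.png'); 
for t,z in (('insert',0),('edge_a',0),('edge_b',0)):
    for r in arm.spot_point(t,'wrist')[:4]: print(t,round(r['score'],2),np.round(r['xy'],1),onz('wrist',r['xy'],z,T).round(4))
for r in arm.masks_of('insert','wrist')[:4]:
    m=r['pixels'].astype(np.uint8); print(r['score'],r['xy'],m.sum(), cv2.minAreaRect(cv2.findNonZero(m)))
E
```

```text
t 2.55 tcp [ 0.4865 -0.224   0.4049] rpy [-1.799e+02  1.000e-02 -9.315e+01] grasp [ 0.4868 -0.2239  0.2456] F [ 0.5 -0.8  0.2] M [-0.1   0.08 -0.04] w 0.0875 q [-0.07  0.13 -0.29 -0.   -1.15  0.01]
[[-0.0, 0.968, 0.252, 0.067], [1.0, 0.0, 0.0, -0.0], [0.0, 0.252, -0.968, 0.019], [0.0, 0.0, 0.0, 1.0]]
insert 0.97 [150.8  72.3] [ 0.6071 -0.3458  0.    ]
insert 0.83 [372.6 201.2] [ 0.3357 -0.1702  0.    ]
insert 0.75 [238.2 195.3] [ 0.5135 -0.188   0.    ]
insert 0.72 [305.4  34.6] [ 0.422  -0.3766  0.    ]
edge_a 0.96 [383.2 152.9] [ 0.3249 -0.2338  0.    ]
edge_a 0.82 [283.2 189.2] [ 0.4538 -0.1931  0.    ]
edge_a 0.78 [195.3 202. ] [ 0.5711 -0.1819  0.    ]
edge_a 0.78 [133.7  21.5] [ 0.6189 -0.4012  0.    ]
edge_b 0.96 [383.2 152.9] [ 0.3249 -0.2338  0.    ]
edge_b 0.82 [283.2 189.2] [ 0.4538 -0.1931  0.    ]
edge_b 0.78 [195.3 202. ] [ 0.5711 -0.1819  0.    ]
edge_b 0.78 [133.7  21.5] [ 0.6189 -0.4012  0.    ]
0.88 [306.1, 44.2] 7107 ((306.08172607421875, 44.80738830566406), (94.81499481201172, 81.27892303466797), 86.42366790771484)
0.87 [378.8, 191.8] 5292 ((373.8231506347656, 200.423583984375), (73.45267486572266, 93.47193145751953), 10.84030532836914)
0.77 [151.0, 69.8] 8247 ((149.84664916992188, 73.68217468261719), (111.34660339355469, 78.35823822021484), 73.3690414428711)
0.65 [239.8, 193.0] 6190 ((237.031982421875, 196.17599487304688), (67.7975845336914, 94.09374237060547), 79.69515228271484)
```

View pics/c.png

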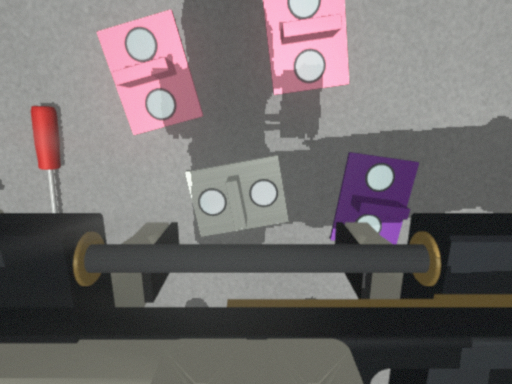

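The silver insert is at wrist pixel (238,195), long axis about 5.5° off world x. I'll refine that from the mask outline and measure the stage with all the cameras I have.

```bash
python3 - <<'E'
from h import *
T=st(); 
def rect(n,sel,z):
    for r in arm.masks_of('insert',n):
        if np.hypot(*(np.array(r['xy'])-sel))<15:
            cs,_=cv2.findContours(r['pixels'].astype(np.uint8),0,1); c=max(cs,key=cv2.contourArea)[:,0]
            w=np.array([onz(n,p,z,T)[:2] for p in c]); (cx,cy),(a,b),th=cv2.minAreaRect((w*1000).astype(np.float32)); print(n,round(cx,1),round(cy,1),round(a,1),round(b,1),round(th,2))
arm.grab_frame('wrist'); rect('wrist',(239,193),.004)
arm.grab_frame('side'); rect('side',(268,195),.003)
arm.grab_frame('scene'); rect('scene',(196,229),.003)
im=arm.grab_frame('scene')[:,:,::-1]; cv2.imwrite('pics/d1.png',im)
im2=arm.grab_frame('side')[:,:,::-1]
a=cv2.resize(im[115:215,265:405],None,fx=4,fy=4,interpolation=2)[:,:400*4//4*1]
b=cv2.resize(im2[270:384,170:350],None,fx=4,fy=4,interpolation=2)
print(a.shape,b.shape)
a=cv2.resize(im[115:210,270:400],(520,380),interpolation=2)
cv2.imwrite('pics/d.png',cv2.resize(im2[270:384,170:350],(720,456),interpolation=2))
cv2.imwrite('pics/e.png',cv2.resize(im[115:210,270:400],(780,570),interpolation=2))
E
```

```text
t 2.8 tcp [ 0.4832 -0.2283  0.4047] rpy [179.99  -0.   -93.75] grasp [ 0.4832 -0.2283  0.2454] F [ 0.  -0.8  0. ] M [-0.    0.12  0.01] w 0.0875 q [-0.07  0.13 -0.3   0.   -1.15  0.01]
wrist 514.3 -187.1 120.7 92.0 6.93
side 517.5 -204.1 121.7 128.4 6.9
scene 513.8 -190.2 124.5 93.1 7.3
(400, 400, 3) (456, 720, 3)
```

View pics/e.png

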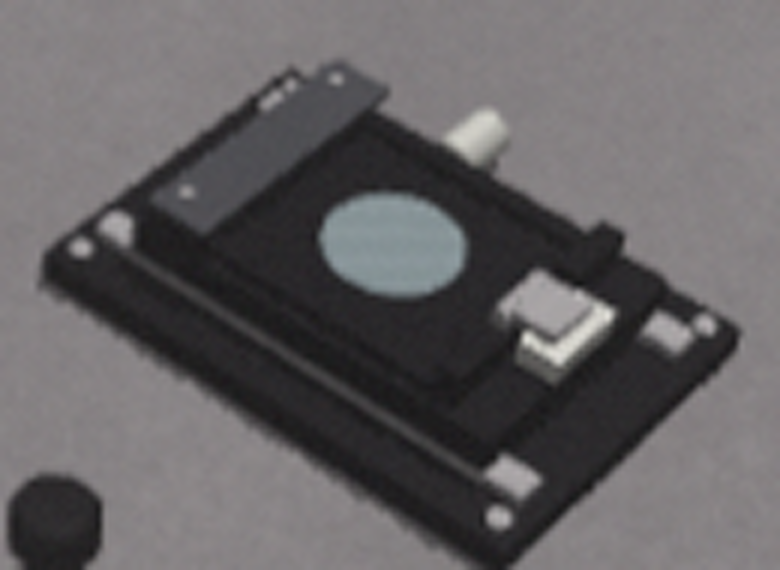

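Request:
{"api": "move_arm", "payload": {"deltas": [[10,13,-20,0,0,5],[10.8,13.8,-20,0,0,5.75],[10,13,-20,0,0,0],[0,0,-20,0,0,0],[0,0,-20,0,0,0]]}}

```text
t: 3.62
eef_pos: [0.5149, -0.1874, 0.3038]
ee_rot: [-3.141, -0.0, -1.446]
force: [0.3, 0.2, 0.9]
width: 0.0876
```

Request:
{"api": "move_arm", "payload": {"deltas": [[0,0,-30,0,0,0],[0,0,-30,0,0,0],[0,0,-20,0,0,0],[0,0,-12,0,0,0],[0,0,0,0,0,0]]}}

```text
t: 4.03
eef_pos: [0.5133, -0.188, 0.2098]
ee_rot: [3.136, 0.001, -1.448]
force: [-0.6, -0.3, 0.2]
width: 0.0875
```

```bash
python3 - <<'E'
from h import *
shot('side','f.png');T=st()
im=cv2.imread('pics/f.png'); cv2.imwrite('pics/f2.png',cv2.resize(im[130:260,190:370],(720,520),interpolation=2))
E
```

```text
t 4.08 tcp [ 0.514  -0.1881  0.2115] rpy [ 1.7982e+02  2.0000e-02 -8.2940e+01] grasp [ 0.5136 -0.1881  0.0522] F [-0.3 -0.3 -0.1] M [-0.02  0.04  0.05] w 0.0875 q [ 0.01  0.36 -0.5   0.   -0.71  0.12]
```

View pics/f2.png

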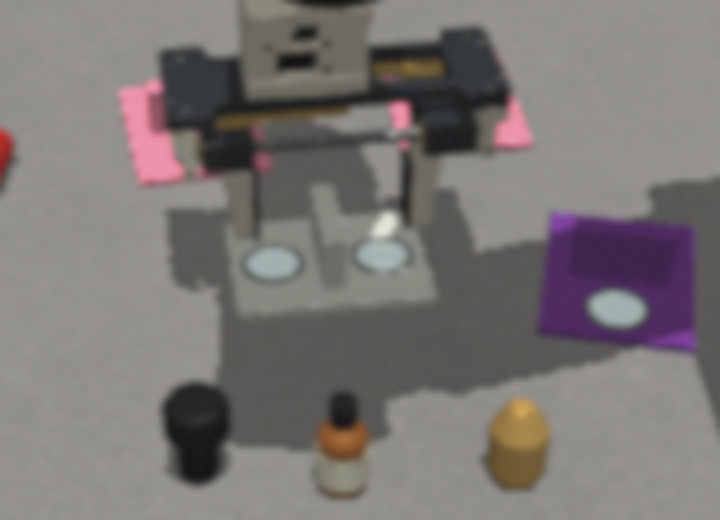

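The rib (about (325,230) in the crop) sits between the open fingers and lines up. Next I go down and close.

Request:
{"api": "move_arm", "payload": {"deltas": [[0,0,-8,0,0,0],[0,0,-8,0,0,0],[0,0,-6,0,0,0],[0,0,0,0,0,0],[0,0,0,0,0,0]]}}

```text
t: 4.5
eef_pos: [0.5144, -0.188, 0.1906]
ee_rot: [3.141, -0.0, -1.447]
force: [-0.3, -0.0, -0.2]
width: 0.0876
```

Request:
{"api": "move_arm", "payload": {"deltas": [[0,0,0,0,0,0],[0,0,0,0,0,0],[0,0,0,0,0,0],[0,0,0,0,0,0],[0,0,0,0,0,0]], "claw": 255, "squeeze": 45}}

```text
t: 4.92
eef_pos: [0.5145, -0.188, 0.1909]
ee_rot: [-3.141, -0.0, -1.447]
force: [-0.2, -0.2, -0.2]
width: 0.0599
```

Request:
{"api": "move_arm", "payload": {"deltas": [[0,0,0,0,0,0],[0,0,0,0,0,0],[0,0,0,0,0,0],[0,0,0,0,0,0],[0,0,0,0,0,0]]}}

```text
t: 5.33
eef_pos: [0.5144, -0.188, 0.1907]
ee_rot: [-3.142, -0.0, -1.447]
force: [-0.6, 0.3, 0.6]
width: 0.0266
```

```bash
python3 - <<'E'
from h import *
T=st()
E
```

```text
t 5.33 tcp [ 0.5144 -0.188   0.1907] rpy [-180.     -0.    -82.93] grasp [ 0.5145 -0.188   0.0314] F [-0.6  0.3  0.6] M [ 0.05  0.17 -0.06] w 0.0266 q [ 0.01  0.39 -0.52 -0.   -0.66  0.12]
```

Request:
{"api": "move_arm", "payload": {"deltas": [[0,0,0,0,0,0],[0,0,0,0,0,0],[0,0,0,0,0,0],[0,0,4,0,0,0],[0,0,6,0,0,0]]}}

```text
t: 5.75
eef_pos: [0.514, -0.1879, 0.2003]
ee_rot: [3.14, 0.0, -1.448]
force: [0.6, -0.3, -2.4]
width: 0.0139
```

Request:
{"api": "move_arm", "payload": {"deltas": [[0,0,30,0,0,0],[0,0,30,0,0,0],[0,0,30,0,0,0],[0,0,30,0,0,0],[0,0,30,0,0,0]]}}

```text
t: 6.17
eef_pos: [0.5139, -0.1879, 0.3527]
ee_rot: [-3.141, 0.0, -1.447]
force: [1.7, -0.7, -2.3]
width: 0.0136
```

Request:
{"api": "move_arm", "payload": {"deltas": [[0,33,8,0,0,0],[0,33,8,0,0,0],[0,33,8,0,0,0],[0,33,8,0,0,0],[0,33,8,0,0,0]]}}

```text
t: 6.58
eef_pos: [0.5137, -0.0217, 0.3917]
ee_rot: [-3.141, 0.0, -1.448]
force: [0.2, -0.2, -2.0]
width: 0.0137
```

Request:
{"api": "move_arm", "payload": {"deltas": [[3,33,0,0,0,0],[3,33,0,0,0,0],[3,33,0,0,0,0],[3,33,0,0,0,0],[3,33,0,0,0,0]]}}

```text
t: 7.0
eef_pos: [0.5289, 0.1435, 0.3913]
ee_rot: [-3.141, 0.0, -1.447]
force: [0.3, 0.4, -1.9]
width: 0.0139
```

Request:
{"api": "move_arm", "payload": {"deltas": [[3,33,0,0,0,0],[3,33,0,0,0,0],[3,33,0,0,0,0],[3,33,0,0,0,0],[3,33,0,0,0,0]]}}

```text
t: 7.42
eef_pos: [0.544, 0.3084, 0.3911]
ee_rot: [3.141, 0.0, -1.447]
force: [1.3, 0.3, -1.8]
width: 0.014
```

Request:
{"api": "move_arm", "payload": {"deltas": [[0,8,0,0,0,0],[0,0,0,0,0,0],[0,0,0,0,0,0],[0,0,0,0,0,0],[0,0,0,0,0,0]]}}

```text
t: 7.83
eef_pos: [0.5443, 0.3139, 0.391]
ee_rot: [3.142, -0.0, -1.448]
force: [0.7, -0.5, -1.8]
width: 0.014
```

```bash
python3 - <<'E'
from h import *
T=st(); np.save('Tw.npy',T)
shot('wrist','g.png')
for t,z in (('stage',0),('recess',.04),('lip',.051),('roller',.051)):
    for r in arm.spot_point(t,'wrist')[:2]: print(t,round(r['score'],2),np.round(r['xy'],1),onz('wrist',r['xy'],z,T).round(4))
for t in ('edge_a','insert'):
    for r in arm.spot_point(t,'wrist')[:2]: print(t,round(r['score'],2),np.round(r['xy'],1))
im=cv2.imread('pics/g.png'); cv2.imwrite('pics/g2.png',cv2.resize(im,(800,600),interpolation=2))
E
```

```text
t 7.83 tcp [0.5443 0.3139 0.391 ] rpy [180.    -0.   -82.98] grasp [0.5443 0.3139 0.2317] F [ 0.7 -0.5 -1.8] M [-0.07  0.08 -0.05] w 0.014 q [ 0.83  0.29 -0.12 -0.   -1.16 -0.71]
stage 0.93 [264.   73.2] [0.5495 0.2013 0.    ]
recess 0.8 [267.3  62. ] [0.5479 0.1952 0.04  ]
lip 0.82 [317.1  60.6] [0.4995 0.1897 0.051 ]
roller 0.25 [263.7  71.3] [0.5505 0.2058 0.051 ]
insert 0.64 [258.1 228.6]
```

View pics/g2.png

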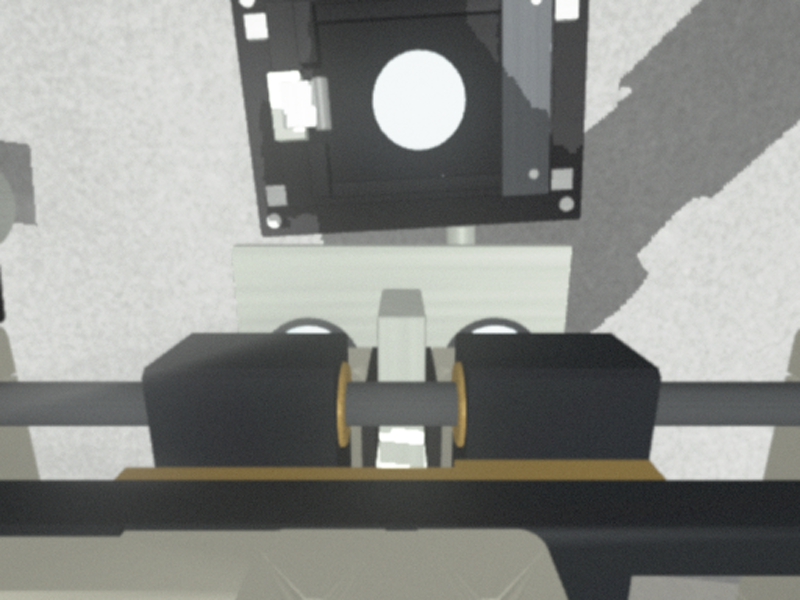

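```bash
cat > m.py <<'E'
from h import *
T=np.load('Tw.npy'); k=512/800
P={'base_L':((262,236),.016),'base_R':((580,217),.016),'lip_in_near':((502,193),.056),'lip_in_far':((503,22),.056),'lip_out_near':((550,195),.056),'roller':((322,104),.053),'roll_near':((326,130),.054),'roll_far':((320,78),.054),'win':((419,100),.04),
'insL':((235,244),.2063),'insR':((570,246),.2063),'ribtopL':((383,291),.2423),'ribtopR':((422,291),.2423)}
W={n:onz('wrist',np.array(p)*k,z,T) for n,(p,z) in P.items()}
for n in W: print(n,(W[n]*1000).round(1))
d=W['base_L']-W['base_R']; print('base len',np.linalg.norm(d),np.degrees(np.arctan2(d[1],d[0])))
d=W['lip_in_near']-W['lip_in_far']; print('lip',np.linalg.norm(d),np.degrees(np.arctan2(-d[0],d[1])))
d=W['insL']-W['insR']; print('ins',np.linalg.norm(d),np.degrees(np.arctan2(d[1],d[0])))
E
python3 m.py
```

```text
base_L [651. 302.  16.]
base_R [416.7 259.   16. ]
lip_in_near [485.9 248.7  56. ]
lip_in_far [502.9 150.2  56. ]
lip_out_near [454.5 246.2  56. ]
roller [607.3 208.7  53. ]
roll_near [603.4 223.9  54. ]
roll_far [609.6 194.   54. ]
win [546.8 197.   40. ]
insL [607.7 276.6 206.3]
insR [490.8 262.9 206.3]
ribtopL [553.9 278.4 242.3]
ribtopR [542.9 277.1 242.3]
base len 0.23818496958257995 10.403369632877192
lip 0.10000399399369025 9.770563278183086
ins 0.11767450085663106 6.66385602268089
```

The wrist picture puts the lip edge at column 502, the roller at (322,104), the window at (419,100) and the held insert's edge at row 245. Lip, roller and window all give c ≈ -2.7 mm. Stage yaw is about 10.2°. Next I work out the tilted approach.

```bash
cat > plan.py <<'E'
from h import *
import sys
# usage: plan.py s h theta : edge A at stage x=s (rel. carriage centre), height h above floor
C=np.array([.5466,.1972,.040]); PHI=10.2; LY=-.0006; G=.0314
def target(s,h,th,ly=LY):
    S=R.from_euler('z',PHI,degrees=True); I=S*R.from_euler('y',-th,degrees=True)
    edge=C+S.apply([s/1000,ly,h/1000]); grasp=edge+I.apply([.060,0,G])
    Rt=I*R.from_euler('zx',[-90,180],degrees=True)   # yaw-90, tool down
    return grasp-Rt.apply([0,0,arm.tcp_to_grasp]),Rt
def delta(T,p,Rt):
    d=(p-T[:3,3])*1000; r=(Rt*R.from_matrix(T[:3,:3]).inv()).as_rotvec(degrees=True); return d.round(1),r.round(2)
def where(T):  # actual edge A in stage frame
    S=R.from_euler('z',PHI,degrees=True); I=R.from_matrix(T[:3,:3])*R.from_euler('zx',[-90,180],degrees=True).inv()
    e=T[:3,3]+T[:3,2]*arm.tcp_to_grasp-I.apply([.060,0,G]); p=S.inv().apply(e-C)*1000
    return p.round(2),(S.inv()*I).as_euler('zyx',degrees=True).round(2)
if __name__=='__main__':
    T=st(); print('edgeA stage xyz',*where(T), 'F stage',R.from_euler('z',-PHI,degrees=True).apply(arm.get_state()['force']).round(1))
    a=list(map(float,sys.argv[1:]))
    for i in range(0,len(a),3): print(a[i:i+3],*delta(T,*target(*a[i:i+3])))
E
python3 plan.py -44 60 15 -44 15 15 -44 3 15
```

```text
t 8.18 tcp [0.5445 0.3147 0.3908] rpy [-1.7999e+02  1.0000e-02 -8.2960e+01] grasp [0.5445 0.3147 0.2315] F [-0.3  0.2 -2.3] M [ 0.03  0.13 -0.04] w 0.0143 q [ 0.83  0.29 -0.12 -0.   -1.16 -0.71]
edgeA stage xyz [ 78.65 112.71 160.13] [ 1.7684e+02 -1.0000e-02  1.0000e-02] F stage [-0.2  0.2 -2.3]
[-44.0, 60.0, 15.0] [ -32.6 -124.3  -91.1] [  22.84    3.48 -175.35]
[-44.0, 15.0, 15.0] [ -32.6 -124.3 -136.1] [  22.84    3.48 -175.35]
[-44.0, 3.0, 15.0] [ -32.6 -124.3 -148.1] [  22.84    3.48 -175.35]
```

```bash
sed -i "s/'zx'/'ZX'/g" plan.py; python3 plan.py -44 60 15 -44 15 15 -44 3 15
```

```text
t 8.18 tcp [0.5445 0.3147 0.3908] rpy [-1.7999e+02  1.0000e-02 -8.2960e+01] grasp [0.5445 0.3147 0.2315] F [-0.3  0.2 -2.3] M [ 0.03  0.13 -0.04] w 0.0143 q [ 0.83  0.29 -0.12 -0.   -1.16 -0.71]
edgeA stage xyz [-41.17 119.31 160.12] [-3.16 -0.01  0.01] F stage [-0.2  0.2 -2.3]
[-44.0, 60.0, 15.0] [ -32.6 -124.3  -91.1] [  2.24 -14.83   3.14]
[-44.0, 15.0, 15.0] [ -32.6 -124.3 -136.1] [  2.24 -14.83   3.14]
[-44.0, 3.0, 15.0] [ -32.6 -124.3 -148.1] [  2.24 -14.83   3.14]
```

Request:
{"api": "move_arm", "payload": {"deltas": [[-6.5,-24.9,-10,0.45,-2.97,0.63],[-6.5,-24.9,-10,0.45,-2.97,0.63],[-6.5,-24.9,-10,0.45,-2.97,0.63],[-6.5,-24.9,-10,0.45,-2.97,0.63],[-6.5,-24.9,-10,0.45,-2.97,0.63]]}}

```text
t: 8.6
eef_pos: [0.5113, 0.1895, 0.3404]
ee_rot: [-2.877, 0.0, -1.391]
force: [0.6, -0.3, -0.5]
width: 0.0134
```

Request:
{"api": "move_arm", "payload": {"deltas": [[0,0,-21,0,0,0],[0,0,-20,0,0,0],[0,0,0,0,0,0],[0,0,0,0,0,0],[0,0,0,0,0,0]]}}

```text
t: 9.02
eef_pos: [0.5125, 0.1911, 0.3007]
ee_rot: [-2.878, -0.0, -1.392]
force: [0.5, 0.4, -1.5]
width: 0.0138
```

```bash
python3 plan.py -44 15 15 -44 3 15; python3 - <<'E'
from h import *
T=tcpT(); 
im=shot('scene','i.png'); im2=arm.grab_frame('side')
a=cv2.resize(im[100:210,260:410,::-1],(540,396),interpolation=2)
cv2.imwrite('pics/i2.png',cv2.resize(im2[250:384,150:350,::-1],(800,536),interpolation=2))
cv2.imwrite('pics/i3.png',a)
E
```

```text
t 9.02 tcp [0.5125 0.1911 0.3007] rpy [-164.92   -0.    -79.74] grasp [0.5533 0.1985 0.1469] F [ 0.5  0.4 -1.5] M [-0.11  1.07  0.02] w 0.0138 q [ 0.76  0.17 -0.63  0.27 -0.56 -0.79]
edgeA stage xyz [-4.293e+01  1.000e-02  6.101e+01] [  0.07 -15.08   0.02] F stage [ 0.6  0.3 -1.5]
[-44.0, 15.0, 15.0] [ -0.7  -0.8 -46. ] [-0.01  0.08 -0.06]
[-44.0, 3.0, 15.0] [ -0.7  -0.8 -58. ] [-0.01  0.08 -0.06]
```

View pics/i2.png

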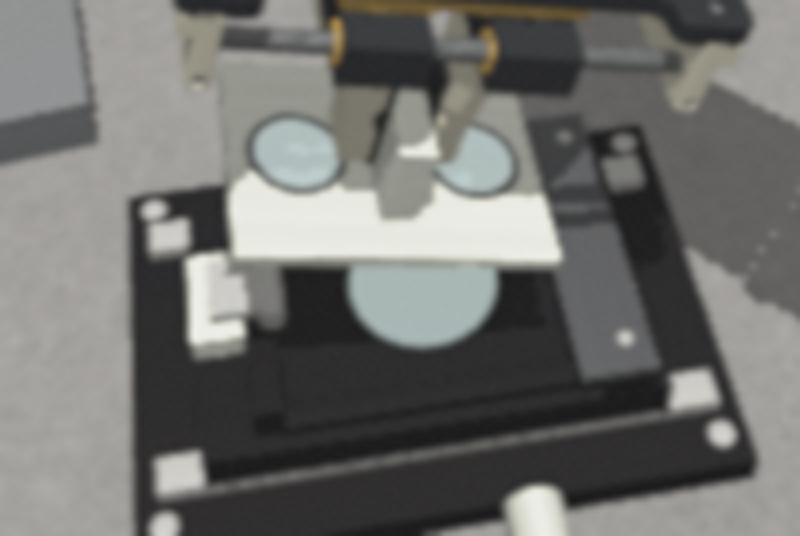

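The insert hangs tilted over the recess between the rails, clear of the lip and catch (lip edge at about (560,260) in the crop). Now down, slowly near the floor.

Request:
{"api": "move_arm", "payload": {"deltas": [[-0.3,-0.4,-15,0,0,0],[-0.3,-0.4,-15,0,0,0],[0,0,-12,0,0,0],[0,0,-8,0,0,0],[0,0,-4,0,0,0]]}}

```text
t: 9.53
eef_pos: [0.5114, 0.1899, 0.2453]
ee_rot: [-2.88, -0.001, -1.392]
force: [-0.3, 0.6, -2.1]
width: 0.0137
```

Request:
{"api": "move_arm", "payload": {"deltas": [[0,0,-2,0,0,0],[0,0,-1.5,0,0,0],[0,0,0,0,0,0],[0,0,0,0,0,0],[0,0,0,0,0,0]]}}

```text
t: 9.95
eef_pos: [0.5115, 0.1899, 0.2428]
ee_rot: [-2.879, 0.0, -1.392]
force: [-0.9, -0.5, -3.0]
width: 0.0138
```

```bash
python3 plan.py -44 1 15
```

```text
t 9.95 tcp [0.5115 0.1899 0.2428] rpy [-1.6493e+02  2.0000e-02 -7.9760e+01] grasp [0.5523 0.1973 0.0889] F [-0.9 -0.5 -3. ] M [-0.13  1.22  0.03] w 0.0138 q [ 0.74  0.24 -0.74  0.37 -0.39 -0.9 ]
edgeA stage xyz [-44.15  -0.89   3.02] [  0.04 -15.07   0.03] F stage [-0.9 -0.3 -3. ]
[-44.0, 1.0, 15.0] [ 0.3  0.4 -2. ] [-0.03  0.07 -0.04]
```

Request:
{"api": "move_arm", "payload": {"deltas": [[0,0.3,-0.5,0,0,0],[0,0,-0.5,0,0,0],[0,0,-0.5,0,0,0],[0,0,0,0,0,0],[0,0,0,0,0,0]]}}

```text
t: 10.37
eef_pos: [0.5113, 0.19, 0.2406]
ee_rot: [-2.88, -0.0, -1.392]
force: [0.3, -0.5, -1.8]
width: 0.0137
```

Request:
{"api": "move_arm", "payload": {"deltas": [[0,0,-0.4,0,0,0],[0,0,-0.3,0,0,0],[0,0,0,0,0,0],[0,0,0,0,0,0],[0,0,0,0,0,0]]}}

```text
t: 10.78
eef_pos: [0.5113, 0.19, 0.2399]
ee_rot: [-2.879, -0.0, -1.392]
force: [0.4, -0.2, -2.6]
width: 0.0139
```

Request:
{"api": "move_arm", "payload": {"deltas": [[0,0,-0.3,0,0,0],[0,0,-0.3,0,0,0],[0,0,0,0,0,0],[0,0,0,0,0,0],[0,0,0,0,0,0]]}}

```text
t: 11.2
eef_pos: [0.5114, 0.1901, 0.2395]
ee_rot: [-2.879, -0.0, -1.392]
force: [0.4, -0.3, 0.4]
width: 0.0137
```

```bash
python3 plan.py -51 1 15
```

```text
t 11.2 tcp [0.5114 0.1901 0.2395] rpy [-164.97   -0.    -79.76] grasp [0.5521 0.1974 0.0857] F [ 0.4 -0.3  0.4] M [-0.23  1.24 -0.05] w 0.0137 q [ 0.74  0.25 -0.74  0.38 -0.38 -0.91]
edgeA stage xyz [-44.4   -0.82  -0.21] [ 4.000e-02 -1.503e+01  1.000e-02] F stage [ 0.3 -0.4  0.4]
[-51.0, 1.0, 15.0] [-6.4 -1.   1.2] [-0.    0.03 -0.04]
```

The floor was felt at h ≈ -0.1 mm, as predicted. I lift 1 mm and slide in under the lip.

Request:
{"api": "move_arm", "payload": {"deltas": [[0,0,1,0,0,0],[-1.5,-0.3,0,0,0,0],[-1.5,-0.3,0,0,0,0],[-1.5,-0.2,0,0,0,0],[-0.5,0,0,0,0,0]]}}

```text
t: 11.62
eef_pos: [0.506, 0.189, 0.2402]
ee_rot: [-2.88, -0.0, -1.392]
force: [0.1, 0.4, -1.8]
width: 0.0134
```

Request:
{"api": "move_arm", "payload": {"deltas": [[-0.5,-0.1,0,0,0,0],[-0.5,-0.1,0,0,0,0],[-0.5,-0.1,0,0,0,0],[-0.5,-0.1,0,0,0,0],[0,0,0,0,0,0]]}}

```text
t: 12.03
eef_pos: [0.5043, 0.1888, 0.2403]
ee_rot: [-2.88, -0.0, -1.392]
force: [0.4, 0.4, -1.8]
width: 0.0137
```

```bash
python3 plan.py -59 1 15
```

```text
t 12.03 tcp [0.5043 0.1888 0.2403] rpy [-1.6499e+02 -1.0000e-02 -7.9770e+01] grasp [0.5449 0.1961 0.0865] F [ 0.4  0.4 -1.8] M [-0.14  1.2  -0.01] w 0.0137 q [ 0.75  0.24 -0.76  0.39 -0.38 -0.92]
edgeA stage xyz [-51.71  -0.84   0.61] [  0.04 -15.01  -0.  ] F stage [ 0.5  0.3 -1.8]
[-59.0, 1.0, 15.0] [-7.2 -1.1  0.4] [ 0.01  0.02 -0.03]
```

Request:
{"api": "move_arm", "payload": {"deltas": [[-0.9,-0.1,0.1,0,0,0],[-0.9,-0.1,0.1,0,0,0],[-0.9,-0.2,0,0,0,0],[-0.9,-0.2,0,0,0,0],[-0.5,-0.1,0,0,0,0]]}}

```text
t: 12.45
eef_pos: [0.5001, 0.188, 0.2406]
ee_rot: [-2.88, -0.0, -1.392]
force: [-0.2, 0.7, -2.3]
width: 0.0137
```

Request:
{"api": "move_arm", "payload": {"deltas": [[-0.4,-0.1,0,0,0,0],[-0.4,-0.1,0,0,0,0],[-0.4,0,0,0,0,0],[0,0,0,0,0,0],[0,0,0,0,0,0]]}}

```text
t: 12.87
eef_pos: [0.499, 0.1879, 0.2406]
ee_rot: [-2.879, -0.0, -1.392]
force: [0.2, 0.4, -2.4]
width: 0.0136
```

```bash
python3 plan.py -59 1 15
```

```text
t 12.87 tcp [0.499  0.1879 0.2406] rpy [-1.6498e+02 -1.0000e-02 -7.9760e+01] grasp [0.5396 0.1952 0.0867] F [ 0.2  0.4 -2.4] M [-0.18  1.18  0.02] w 0.0136 q [ 0.75  0.23 -0.77  0.4  -0.37 -0.93]
edgeA stage xyz [-57.01  -0.76   0.83] [  0.04 -15.02  -0.  ] F stage [ 0.3  0.4 -2.4]
[-59.0, 1.0, 15.0] [-1.9 -0.2  0.2] [ 0.01  0.02 -0.04]
```

Request:
{"api": "move_arm", "payload": {"deltas": [[-0.3,-0.1,0,0,0,0],[-0.3,0,0,0,0,0],[-0.3,-0.1,0,0,0,0],[0,0,0,0,0,0],[0,0,0,0,0,0]]}}

```text
t: 13.28
eef_pos: [0.4981, 0.1877, 0.2406]
ee_rot: [-2.879, -0.0, -1.392]
force: [0.4, -0.5, -2.5]
width: 0.0139
```

Request:
{"api": "move_arm", "payload": {"deltas": [[-0.3,-0.1,0,0,0,0],[-0.3,0,0,0,0,0],[-0.3,-0.1,0,0,0,0],[0,0,0,0,0,0],[0,0,0,0,0,0]]}}

```text
t: 13.7
eef_pos: [0.4973, 0.1875, 0.2406]
ee_rot: [-2.879, -0.0, -1.392]
force: [0.2, 0.4, -2.2]
width: 0.014
```

```bash
python3 plan.py
```

```text
t 13.7 tcp [0.4973 0.1875 0.2406] rpy [-1.6498e+02 -1.0000e-02 -7.9760e+01] grasp [0.5379 0.1948 0.0867] F [ 0.2  0.4 -2.2] M [-0.14  1.02 -0.04] w 0.014 q [ 0.76  0.23 -0.78  0.4  -0.37 -0.94]
edgeA stage xyz [-58.79  -0.82   0.86] [  0.04 -15.02   0.  ] F stage [ 0.3  0.4 -2.2]
```

Request:
{"api": "move_arm", "payload": {"deltas": [[-0.3,-0.1,0,0,0,0],[-0.3,0,0,0,0,0],[0,0,0,0,0,0],[0,0,0,0,0,0],[0,0,0,0,0,0]]}}

```text
t: 14.12
eef_pos: [0.4969, 0.1876, 0.2408]
ee_rot: [-2.879, 0.0, -1.392]
force: [5.0, -0.8, -2.9]
width: 0.0136
```

Request:
{"api": "move_arm", "payload": {"deltas": [[-0.3,-0.1,0,0,0,0],[-0.3,0,0,0,0,0],[0,0,0,0,0,0],[0,0,0,0,0,0],[0,0,0,0,0,0]]}}

```text
t: 14.53
eef_pos: [0.4967, 0.1876, 0.2409]
ee_rot: [-2.878, 0.0, -1.392]
force: [8.6, -1.6, -5.7]
width: 0.0136
```

```bash
python3 plan.py
```

```text
t 14.53 tcp [0.4967 0.1876 0.2409] rpy [-1.6491e+02  2.0000e-02 -7.9750e+01] grasp [0.5375 0.195  0.0871] F [ 8.6 -1.6 -5.7] M [-0.95 -1.98 -0.27] w 0.0136 q [ 0.76  0.23 -0.78  0.4  -0.37 -0.94]
edgeA stage xyz [-59.11  -0.53   1.17] [  0.05 -15.09   0.04] F stage [ 8.2 -3.1 -5.7]
```

The stop is met at s = -59.1 mm (predicted -59.4) with about 8 N. I back off slightly and swing down about the lip edge.

```bash
python3 plan.py -59.0 0.8 15 -59.2 0.6 13.25 -59.3 0.5 11.5 -59.4 0.4 9.75 -59.4 0.3 8
```

```text
t 14.53 tcp [0.4967 0.1876 0.2409] rpy [-1.6491e+02  2.0000e-02 -7.9750e+01] grasp [0.5375 0.195  0.0871] F [ 8.6 -1.6 -5.7] M [-0.95 -1.98 -0.27] w 0.0136 q [ 0.76  0.23 -0.78  0.4  -0.37 -0.94]
edgeA stage xyz [-59.11  -0.53   1.17] [  0.05 -15.09   0.04] F stage [ 8.2 -3.1 -5.7]
[-59.0, 0.8, 15.0] [ 0.4  0.1 -0.4] [-0.04  0.08 -0.05]
[-59.2, 0.6, 13.25] [ 6.2  1.1 -0.9] [-0.35  1.81 -0.05]
[-59.3, 0.5, 11.5] [12.1  2.2 -1.6] [-0.66  3.53 -0.05]
[-59.4, 0.4, 9.75] [18.   3.2 -2.4] [-0.97  5.25 -0.05]
[-59.4, 0.3, 8.0] [23.9  4.3 -3.4] [-1.28  6.97 -0.05]
```

Request:
{"api": "move_arm", "payload": {"deltas": [[1.3,0.3,0,0,0,0],[5.8,1.0,-0.5,-0.31,1.72,0],[5.9,1.1,-0.7,-0.31,1.72,0],[5.9,1.0,-0.8,-0.31,1.72,0],[0,0,0,0,0,0]]}}

```text
t: 14.95
eef_pos: [0.5161, 0.1916, 0.2386]
ee_rot: [-2.972, 0.001, -1.392]
force: [1.4, 0.2, -1.7]
width: 0.014
```

```bash
python3 plan.py -59.4 0.4 9 -59.4 0.3 8 -59.4 0.2 7.4 -59.4 0.1 7
```

```text
t 14.95 tcp [0.5161 0.1916 0.2386] rpy [-1.7027e+02  4.0000e-02 -7.9780e+01] grasp [0.5425 0.1965 0.0816] F [ 1.4  0.2 -1.7] M [-0.03  0.58 -0.01] w 0.014 q [ 0.74  0.28 -0.62  0.18 -0.54 -0.71]
edgeA stage xyz [-5.795e+01  3.000e-02  5.500e-01] [ 0.02 -9.73  0.04] F stage [ 1.4 -0.1 -1.7]
[-59.4, 0.4, 9.0] [ 1.1 -0.3 -0.5] [-0.17  0.71 -0.02]
[-59.4, 0.3, 8.0] [ 4.5  0.3 -1.2] [-0.35  1.69 -0.02]
[-59.4, 0.2, 7.4] [ 6.6  0.7 -1.6] [-0.45  2.28 -0.02]
[-59.4, 0.1, 7.0] [ 7.9  0.9 -2. ] [-0.52  2.68 -0.02]
```

Request:
{"api": "move_arm", "payload": {"deltas": [[1.5,0.1,-0.4,-0.12,0.6,0],[1.5,0.1,-0.4,-0.12,0.6,0],[1.2,0.1,-0.3,-0.1,0.49,0],[0,0,0,0,0,0],[0,0,0,0,0,0]]}}

```text
t: 15.37
eef_pos: [0.5198, 0.1915, 0.2378]
ee_rot: [-2.999, 0.0, -1.392]
force: [5.3, 1.1, -4.8]
width: 0.0137
```

```bash
python3 plan.py -59.6 0.3 8 -59.6 0.2 7.4 -59.6 0.1 7
```

```text
t 15.37 tcp [0.5198 0.1915 0.2378] rpy [-1.7182e+02  1.0000e-02 -7.9740e+01] grasp [0.5421 0.1955 0.0801] F [ 5.3  1.1 -4.8] M [ 0.44 -1.48  0.02] w 0.0137 q [ 0.73  0.29 -0.58  0.14 -0.58 -0.66]
edgeA stage xyz [-59.67  -0.88   0.53] [ 0.06 -8.18  0.02] F stage [ 5.5  0.1 -4.8]
[-59.6, 0.3, 8.0] [ 0.6  0.4 -0.3] [-0.04  0.18 -0.06]
[-59.6, 0.2, 7.4] [ 2.7  0.8 -0.8] [-0.15  0.77 -0.06]
[-59.6, 0.1, 7.0] [ 4.   1.  -1.1] [-0.22  1.16 -0.06]
```

Request:
{"api": "move_arm", "payload": {"deltas": [[0.6,0.4,-0.3,0,0,0],[1.1,0.2,-0.3,-0.07,0.4,0],[1.1,0.2,-0.3,-0.07,0.4,0],[0,0,0,0,0,0],[0,0,0,0,0,0]]}}

```text
t: 15.78
eef_pos: [0.5226, 0.1921, 0.2371]
ee_rot: [-3.014, -0.0, -1.392]
force: [5.3, 0.6, -1.4]
width: 0.0138
```

```bash
python3 plan.py -59.6 0.0 7 -59.8 0 6.5
```

```text
t 15.78 tcp [0.5226 0.1921 0.2371] rpy [-1.7267e+02 -1.0000e-02 -7.9740e+01] grasp [0.5426 0.1957 0.0791] F [ 5.3  0.6 -1.4] M [ 0.11 -1.45 -0.08] w 0.0138 q [ 0.73  0.3  -0.56  0.12 -0.6  -0.64]
edgeA stage xyz [-59.72  -0.85   0.31] [ 0.06 -7.33 -0.  ] F stage [ 5.3 -0.3 -1.4]
[-59.6, 0.0, 7.0] [ 1.2  0.4 -0.5] [-0.05  0.32 -0.06]
[-59.8, 0.0, 6.5] [ 2.7  0.7 -0.8] [-0.14  0.82 -0.06]
```

Request:
{"api": "move_arm", "payload": {"deltas": [[0.8,0.2,-0.3,-0.03,0.15,0],[0.8,0.2,-0.2,-0.03,0.17,0],[0,0,0,0,0,0],[0,0,0,0,0,0],[0,0,0,0,0,0]]}}

```text
t: 16.2
eef_pos: [0.5238, 0.1924, 0.2364]
ee_rot: [-3.02, -0.0, -1.392]
force: [5.2, 0.4, 2.2]
width: 0.0137
```

```bash
python3 plan.py -59.6 0.0 6.5 -59.8 0 6
```

```text
t 16.2 tcp [0.5238 0.1924 0.2364] rpy [-1.7303e+02 -2.0000e-02 -7.9750e+01] grasp [0.5428 0.1958 0.0783] F [5.2 0.4 2.2] M [ 0.07 -1.15 -0.03] w 0.0137 q [ 0.72  0.3  -0.56  0.11 -0.61 -0.63]
edgeA stage xyz [-59.74  -0.8   -0.12] [ 0.05 -6.97 -0.01] F stage [ 5.2 -0.5  2.2]
[-59.6, 0.0, 6.5] [ 1.7  0.4 -0.2] [-0.06  0.46 -0.05]
[-59.8, 0.0, 6.0] [ 3.2  0.7 -0.5] [-0.15  0.96 -0.05]
```

Request:
{"api": "move_arm", "payload": {"deltas": [[0,0,0,0,0,0],[0,0,0,0,0,0],[0,0,0,0,0,0],[0,0,0,0,0,0],[0,0,0,0,0,0]], "claw": 155}}

```text
t: 16.62
eef_pos: [0.5231, 0.192, 0.2357]
ee_rot: [-3.022, -0.001, -1.392]
force: [-0.4, 0.5, 0.3]
width: 0.034
```

Request:
{"api": "move_arm", "payload": {"deltas": [[-0.6,-0.1,5,0,0,0],[-1.2,-0.2,10,0,0,0],[-1.8,-0.3,15,0,0,0],[-1.8,-0.3,15,0,0,0],[-1.8,-0.3,15,0,0,0]]}}

```text
t: 17.03
eef_pos: [0.5161, 0.191, 0.2976]
ee_rot: [-3.021, -0.001, -1.392]
force: [0.5, 0.3, -0.0]
width: 0.0345
```

Request:
{"api": "move_arm", "payload": {"deltas": [[0,0,30,0,0,0],[0,0,30,0,0,0],[0,0,0,0,0,0],[0,0,0,0,0,0],[0,0,0,0,0,0]]}}

```text
t: 17.45
eef_pos: [0.5159, 0.1908, 0.3566]
ee_rot: [-3.02, 0.0, -1.392]
force: [0.4, -1.1, -1.0]
width: 0.0343
```

```bash
python3 plan.py; python3 - <<'E'
from h import *
im=shot('scene','j0.png'); im2=shot('side','j1.png')
cv2.imwrite('pics/j.png',np.hstack([cv2.resize(im[110:215,265:405,::-1],(400,300),interpolation=2),cv2.resize(im2[250:384,160:339,::-1],(400,300),interpolation=2)]))
E
```

```text
t 17.45 tcp [0.5159 0.1908 0.3566] rpy [-1.7305e+02  1.0000e-02 -7.9770e+01] grasp [0.5349 0.1942 0.1985] F [ 0.4 -1.1 -1. ] M [-0.03  0.55  0.03] w 0.0343 q [ 0.73  0.15 -0.42  0.08 -0.9  -0.6 ]
edgeA stage xyz [-67.81  -0.86 120.07] [ 0.03 -6.95  0.01] F stage [ 0.2 -1.2 -1. ]
```

View pics/j.png

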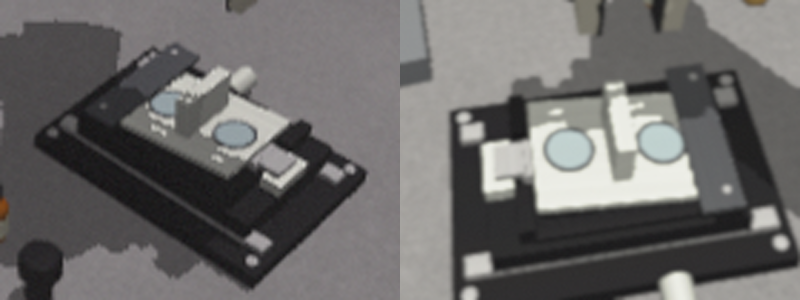

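The lip edge is under the lip and the far edge lies on the roller: in the side crop the roller is at (525,160) and the lip at (700,130). I close the fingers, level the tool and go over the far half of the plate.

```bash
cat > press.py <<'E'
from plan import *
S=R.from_euler('z',PHI,degrees=True); T=st()
Rt=S*R.from_euler('ZX',[-90,180],degrees=True)
for tip in (73,60,46):
    p=C+S.apply([.033,0,0]); p[2]=tip/1000+.178; print(tip,*delta(T,p,Rt))
E
python3 press.py
```

```text
t 17.55 tcp [0.5159 0.1907 0.3554] rpy [-1.7316e+02 -7.0000e-02 -7.9770e+01] grasp [0.5346 0.1939 0.1972] F [-0.2  0.3  0. ] M [-0.02  0.53 -0.02] w 0.0344 q [ 0.73  0.16 -0.42  0.08 -0.9  -0.6 ]
73 [  63.2   12.3 -104.4] [-1.14  6.74 -0.03]
60 [  63.2   12.3 -117.4] [-1.14  6.74 -0.03]
46 [  63.2   12.3 -131.4] [-1.14  6.74 -0.03]
```

Request:
{"api": "move_arm", "payload": {"deltas": [[12.6,2.4,0,-0.23,1.35,0],[12.6,2.4,0,-0.23,1.35,0],[12.6,2.5,0,-0.23,1.35,0],[12.6,2.5,0,-0.23,1.35,0],[12.8,2.5,0,-0.22,1.34,0]], "claw": 255, "squeeze": 20}}

```text
t: 17.97
eef_pos: [0.5799, 0.2033, 0.3548]
ee_rot: [3.14, -0.0, -1.392]
force: [-0.0, 0.4, 1.2]
width: 0.0065
```

Request:
{"api": "move_arm", "payload": {"deltas": [[0,0,-20,0,0,0],[0,0,-30,0,0,0],[0,0,-25,0,0,0],[0,0,-10,0,0,0],[0,0,0,0,0,0]]}}

```text
t: 18.38
eef_pos: [0.5785, 0.2026, 0.2674]
ee_rot: [3.137, -0.002, -1.393]
force: [-0.1, -0.7, 0.1]
width: 0.0006
```

```bash
python3 press.py
```

```text
t 18.38 tcp [0.5785 0.2026 0.2674] rpy [ 1.7971e+02 -1.3000e-01 -7.9790e+01] grasp [0.5778 0.2021 0.1081] F [-0.1 -0.7  0.1] M [-0.01  0.12 -0.02] w 0.0006 q [ 0.65  0.38 -0.3  -0.   -0.9  -0.48]
73 [  0.5   0.4 -16.4] [ 0.17 -0.26 -0.01]
60 [  0.5   0.4 -29.4] [ 0.17 -0.26 -0.01]
46 [  0.5   0.4 -43.4] [ 0.17 -0.26 -0.01]
```

Request:
{"api": "move_arm", "payload": {"deltas": [[0,0,-6,0,0,0],[0,0,-6,0,0,0],[0,0,-4,0,0,0],[0,0,-2,0,0,0],[0,0,0,0,0,0]]}}

```text
t: 18.8
eef_pos: [0.5795, 0.2033, 0.2532]
ee_rot: [-3.14, 0.001, -1.392]
force: [-0.1, 0.2, 1.4]
width: 0.0005
```

Request:
{"api": "move_arm", "payload": {"deltas": [[0,0,-1,0,0,0],[0,0,-1,0,0,0],[0,0,-1,0,0,0],[0,0,0,0,0,0],[0,0,0,0,0,0]]}}

```text
t: 19.22
eef_pos: [0.5795, 0.2033, 0.2501]
ee_rot: [-3.14, 0.001, -1.392]
force: [0.3, 0.3, -0.1]
width: 0.0005
```

Request:
{"api": "move_arm", "payload": {"deltas": [[0,0,-0.5,0,0,0],[0,0,-0.5,0,0,0],[0,0,-0.5,0,0,0],[0,0,0,0,0,0],[0,0,0,0,0,0]]}}

```text
t: 19.63
eef_pos: [0.5795, 0.2033, 0.2485]
ee_rot: [-3.14, 0.001, -1.392]
force: [-0.1, -0.9, -0.1]
width: 0.0005
```

```bash
python3 press.py
```

```text
t 19.63 tcp [0.5795 0.2033 0.2485] rpy [-1.7993e+02  3.0000e-02 -7.9760e+01] grasp [0.5797 0.2034 0.0892] F [-0.1 -0.9 -0.1] M [-0.02  0.14  0.04] w 0.0005 q [ 0.66  0.4  -0.32  0.   -0.85 -0.48]
73 [-0.4 -0.2  2.5] [-0.05  0.07 -0.04]
60 [ -0.4  -0.2 -10.5] [-0.05  0.07 -0.04]
46 [ -0.4  -0.2 -24.5] [-0.05  0.07 -0.04]
```

Request:
{"api": "move_arm", "payload": {"deltas": [[0,0,-2,0,0,0],[0,0,-2,0,0,0],[0,0,-2,0,0,0],[0,0,-1,0,0,0],[0,0,0,0,0,0]]}}

```text
t: 20.05
eef_pos: [0.5794, 0.2032, 0.2411]
ee_rot: [-3.141, 0.0, -1.392]
force: [0.4, 0.3, 0.2]
width: 0.0006
```

Request:
{"api": "move_arm", "payload": {"deltas": [[0,0,-0.6,0,0,0],[0,0,-0.6,0,0,0],[0,0,-0.6,0,0,0],[0,0,0,0,0,0],[0,0,0,0,0,0]]}}

```text
t: 20.47
eef_pos: [0.5795, 0.2033, 0.2398]
ee_rot: [-3.14, 0.001, -1.392]
force: [0.4, 0.0, -0.5]
width: 0.0002
```

Request:
{"api": "move_arm", "payload": {"deltas": [[0,0,-0.5,0,0,0],[0,0,-0.5,0,0,0],[0,0,-0.5,0,0,0],[0,0,0,0,0,0],[0,0,0,0,0,0]]}}

```text
t: 20.88
eef_pos: [0.5795, 0.2033, 0.2382]
ee_rot: [-3.14, 0.001, -1.392]
force: [-0.5, -0.1, -0.1]
width: 0.0004
```

Request:
{"api": "move_arm", "payload": {"deltas": [[0,0,-0.4,0,0,0],[0,0,-0.4,0,0,0],[0,0,-0.4,0,0,0],[0,0,0,0,0,0],[0,0,0,0,0,0]]}}

```text
t: 21.3
eef_pos: [0.5795, 0.2033, 0.2371]
ee_rot: [-3.14, 0.001, -1.392]
force: [-0.0, 0.4, 0.5]
width: 0.0005
```

Request:
{"api": "move_arm", "payload": {"deltas": [[0,0,-0.4,0,0,0],[0,0,-0.4,0,0,0],[0,0,-0.4,0,0,0],[0,0,0,0,0,0],[0,0,0,0,0,0]]}}

```text
t: 21.72
eef_pos: [0.5796, 0.2033, 0.2361]
ee_rot: [-3.14, 0.001, -1.392]
force: [-0.5, -0.3, 4.1]
width: 0.0002
```

Request:
{"api": "move_arm", "payload": {"deltas": [[0,0,-0.4,0,0,0],[0,0,-0.4,0,0,0],[0,0,-0.4,0,0,0],[0,0,0,0,0,0],[0,0,0,0,0,0]]}}

```text
t: 22.13
eef_pos: [0.5796, 0.2033, 0.2344]
ee_rot: [-3.14, 0.001, -1.392]
force: [1.1, -0.4, 0.2]
width: 0.0001
```

```bash
python3 press.py
```

```text
t 22.13 tcp [0.5796 0.2033 0.2344] rpy [-1.7992e+02  4.0000e-02 -7.9760e+01] grasp [0.5798 0.2035 0.0751] F [ 1.1 -0.4  0.2] M [ 0.02 -0.16  0.03] w 0.0001 q [ 0.65  0.42 -0.33  0.   -0.82 -0.48]
73 [-0.5 -0.3 16.6] [-0.05  0.07 -0.04]
60 [-0.5 -0.3  3.6] [-0.05  0.07 -0.04]
46 [ -0.5  -0.3 -10.4] [-0.05  0.07 -0.04]
```

Force rose to 4 N and then fell away, so the catch gave. I follow down to the plate to confirm.

Request:
{"api": "move_arm", "payload": {"deltas": [[0,0,-1,0,0,0],[0,0,-1,0,0,0],[0,0,-1,0,0,0],[0,0,-1,0,0,0],[0,0,0,0,0,0]]}}

```text
t: 22.55
eef_pos: [0.5793, 0.2032, 0.2302]
ee_rot: [-3.141, 0.0, -1.392]
force: [-0.6, 0.0, -0.9]
width: 0.0005
```

Request:
{"api": "move_arm", "payload": {"deltas": [[0,0,-1,0,0,0],[0,0,-1,0,0,0],[0,0,-1,0,0,0],[0,0,-1,0,0,0],[0,0,0,0,0,0]]}}

```text
t: 22.97
eef_pos: [0.5794, 0.2032, 0.2264]
ee_rot: [-3.141, 0.001, -1.392]
force: [-1.3, 0.6, -0.3]
width: 0.0007
```

```bash
python3 press.py
```

```text
t 22.97 tcp [0.5794 0.2032 0.2264] rpy [-1.7994e+02  3.0000e-02 -7.9770e+01] grasp [0.5796 0.2033 0.0671] F [-1.3  0.6 -0.3] M [0.01 0.09 0.03] w 0.0007 q [ 0.66  0.43 -0.34  0.   -0.81 -0.48]
73 [-0.4 -0.2 24.6] [-0.04  0.05 -0.03]
60 [-0.4 -0.2 11.6] [-0.04  0.05 -0.03]
46 [-0.4 -0.2 -2.4] [-0.04  0.05 -0.03]
```

Tip at 48.4 mm and still free, so the plate is down. A light touch follows to confirm, then I retract.

Request:
{"api": "move_arm", "payload": {"deltas": [[0,0,-0.6,0,0,0],[0,0,-0.6,0,0,0],[0,0,-0.5,0,0,0],[0,0,0,0,0,0],[0,0,0,0,0,0]]}}

```text
t: 23.38
eef_pos: [0.5795, 0.2033, 0.2249]
ee_rot: [-3.14, 0.001, -1.392]
force: [-0.0, -1.1, 0.7]
width: 0.0001
```

Request:
{"api": "move_arm", "payload": {"deltas": [[0,0,-0.3,0,0,0],[0,0,-0.3,0,0,0],[0,0,-0.3,0,0,0],[0,0,0,0,0,0],[0,0,0,0,0,0]]}}

```text
t: 23.8
eef_pos: [0.5795, 0.2033, 0.2245]
ee_rot: [-3.14, 0.001, -1.392]
force: [-1.6, 0.1, 5.2]
width: 0.0007
```

```bash
python3 press.py
```

```text
t 23.8 tcp [0.5795 0.2033 0.2245] rpy [-1.7991e+02  4.0000e-02 -7.9760e+01] grasp [0.5798 0.2035 0.0652] F [-1.6  0.1  5.2] M [-0.1   0.86  0.01] w 0.0007 q [ 0.66  0.43 -0.34  0.   -0.8  -0.48]
73 [-0.5 -0.3 26.5] [-0.06  0.09 -0.04]
60 [-0.5 -0.3 13.5] [-0.06  0.09 -0.04]
46 [-0.5 -0.3 -0.5] [-0.06  0.09 -0.04]
```

Contact comes at 46.5 mm (flat plate top is 46), so it is flat. Retracting to look.

Request:
{"api": "move_arm", "payload": {"deltas": [[0,0,3,0,0,0],[0,0,10,0,0,0],[0,0,30,0,0,0],[0,0,35,0,0,0],[0,0,35,0,0,0]]}}

```text
t: 24.22
eef_pos: [0.5793, 0.2031, 0.3385]
ee_rot: [-3.141, -0.0, -1.392]
force: [0.7, -0.3, 0.4]
width: 0.0004
```

Request:
{"api": "move_arm", "payload": {"deltas": [[0,25,30,0,0,0],[0,25,20,0,0,0],[0,25,0,0,0,0],[0,25,0,0,0,0],[0,0,0,0,0,0]]}}

```text
t: 24.63
eef_pos: [0.5794, 0.3067, 0.388]
ee_rot: [-3.139, 0.002, -1.39]
force: [0.4, 0.3, -0.2]
width: 0.0005
```

```bash
python3 - <<'E'
from h import *
st()
im=arm.grab_frame('wrist'); im2=shot('side','k1.png'); im0=arm.grab_frame('scene')
cv2.imwrite('pics/k.png',np.vstack([np.hstack([cv2.resize(im0[110:215,265:405,::-1],(400,300),interpolation=2),cv2.resize(im2[250:384,160:339,::-1],(400,300),interpolation=2)]),np.hstack([cv2.resize(im[:,:,::-1],(400,300)),cv2.resize(im0[:,:,::-1],(400,300))])]))
E
```

```text
t 24.63 tcp [0.5794 0.3067 0.388 ] rpy [-1.7982e+02  1.1000e-01 -7.9630e+01] grasp [0.5798 0.3071 0.2287] F [ 0.4  0.3 -0.2] M [-0.11  0.11  0.01] w 0.0005 q [ 0.78  0.34 -0.06  0.   -1.17 -0.6 ]
```

View pics/k.png

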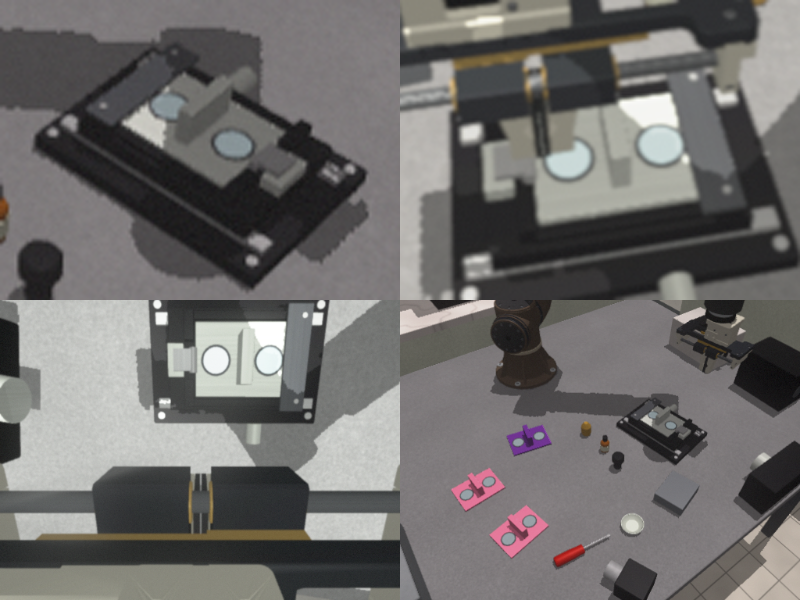

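The insert lies flat under the lip, and the roller overlaps its far edge at about (190,360) in the wrist view. The bystanders have not moved and the arm is clear.

```bash
python3 -c "
from station import arm
print(arm.job_done())"
```

```text
the job is handed in; nothing more can be done
None
```

The insert is fitted and released, and the job is handed in at about 25 s of robot time, under the 64 s limit.

- **What I did:**
  - Gripped the silver insert by its rib and held it at 15° with the lip edge down.
  - Felt the recess floor and slid that edge under the lip. It met the stop at about 8 N, 0.3 mm from where the camera estimate (c ≈ -2.7 mm) put it.
  - Swung it down onto the catch roller and released it.
  - Pressed the far half with closed fingertips. The force read about 4 N, then dropped to zero as the edge gave way.
- **Last checks:**
  - The fingertips touched the plate at 46.5 mm, against 46 mm for a flat plate, with about 5 N.
  - The pictures show the plate flat under the lip, the roller over its far edge, and the bystanders and look-alikes still in place.
- **Forces:** the highest reading was about 10 N in total, well under 25 N. I read force only at the end of each five-row move, so a shorter peak in between would not show.
- **Not tested:** I did not lift the insert to check that the catch holds; the lock is judged from the force drop, the contact height and the pictures. Nothing disagreed.

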